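# Next link under the bench magnifier

## Robot

A 6-joint arm with a two-finger parallel gripper is mounted at the origin on the work surface. World frame = base frame: x ahead of the robot, y to its left, z up, the work surface at z = 0. Lengths are in m, angles in degrees, forces in N, time in s.
With the tool pointing down it reaches from about 0.4 to 0.825 m from the base axis. Payload 7 kg.
Tool frame: the origin (TCP) lies at the very end of the fingers, on their centre line; the grasp point (between the pads) lies 19 mm behind it (ctrl.grip_point_offset is the distance from the TCP to the grasp point, in m); x points along the fingers, z is the direction in which the jaws open and shut, and the axes are right-handed (so a half turn about x gives the same grasp; the last joint's range is limited). The gripper opens to 88 mm and grips with 3 to 60 N. Pads are 19 mm wide; open, the fingers measure 130 mm over their backs; the gripper's body (78 mm by 193 mm) begins 47 mm behind the grasp point.
Start: joints at [-51.045, 20.546, 0.682, 0, -70.136, -16.507], TCP at [0.258, -0.624, 0.227] pointing down, gripper open.
Joint ranges: [-176.03, 176.03], [-82.01, 121.73], [-58.28, 71.71], [-173.87, 95.51], [-174.79, -0.11], [-173.66, 173.66]. Speed limits (degrees/s): [136.94, 136.94, 172.46, 180, 180, 180].

## Interface

Orientations are given as [roll, pitch, yaw] about the fixed x, y, z axes, in that order (R = Rz(yaw) Ry(pitch) Rx(roll)).
In Python, from plant import get_obs, snapshot, calibration, close_job, ctrl gives the robot as it stands.
- The arm moves only by the tool move_arm, never from a script. Its argument "commands" is a list that holds one entry, the list of rows, each a list of 4 numbers: the shift along the tool's x, y, z in cm, then the turn about the tool's x in rad. In form: [[[dx, dy, dz, spin], ...]]. A call has 1 to 8 rows; each row shifts and turns the commanded pose from where the row before left it, along the tool's axes as they then stand; what a row does not reach is not made up. A row lasts 1/10 s, in which the tool goes at most 50 mm and 8.59 degrees, less where a joint would pass 70% of its speed; a pose out of reach is approached as far as the arm can. A call with a gripper value outside its range is refused whole. "jaw" is the finger opening in cm, from 0 to 8.76, set as the call begins (left out, the last holds). The fingers move at their own pace and stop on an object; the grip force is fixed at half the most. Time passes only in rows, so rows that do not move let the fingers close. It gives the time, the measured TCP pose, the force and the opening at its end, in the units of the state.
- get_obs(): the state, without advancing time (a new reading comes with each control period).
- snapshot(name): name is "side" or "top"; returns (picture, depth): 420x560x3 uint8, red, green, blue; 420x560 float32, m along the optical axis (not along the pixel's ray), 0 where there is no reading.
- calibration(name): a dict with "mtx" (3x3 intrinsics, pixels), "k1" (the pictures are not rectified: a ray, as slopes to the right and down, at radius r is drawn at 1 + k1 r^2 times it, then the intrinsics apply), "T" (4x4, takes a point from camera to world coordinates). Camera axes: x right, y up, looking along -z (the intrinsics and any distortion apply to the point x, -y, -z); pixel columns grow to the right and rows downward; lengths in m; the calibration is good to about 2 mm. A picture is of the moment at which its call begins. calibration takes no time and is no camera call.
- close_job(): hands the job in, once; it reports no verdict.
The state is a dict: "clock": time; "joint_pos": joint angles; "qvel": joint speeds; "tau": joint torques, N m; "tool_pos": TCP position; "orientation": TCP orientation; "force": force on the tool from outside, world axes, zero at the start; "moment": the same for the moment, N m; "opening": finger opening in m.
Only numpy, scipy, OpenCV 4.12 (cv2) and the standard library are available. Lean on these libraries where they do the work, as an engineer would, in place of code of your own. Each camera call takes 0.05 s, during which the arm holds its last target. There are 200 camera calls.

## Task

The link lying in the rest under the bench magnifier has been inspected; bring up the next one. Swing the magnifier clear of the rest, lay the inspected link flat on the floor of the wooden tote next to the one already there, then lay the link from the sheet-steel tray squarely in the rest's two saddles, centred along the rest, and swing the magnifier back so that its lens is centred over it, and let it stand. Lay the links down rather than dropping them, keep off the glass, and leave everything else where it is.

Things in the scene. Friction and masses are not known exactly. Their poses are not given: they have to be found in the camera images.
- checked_link: plain steel link, 110 long, 36 wide, 18 thick, 0.3 kg: two round eyes (36 dia, 18 thick, centres 74 apart, bores 20) joined by a straight waist 20 wide and 14 thick (2 to 16 above the underside), at least 38 long between the eyes. Origin: centre of the underside; x along the link, z up. The inspected one: at the start it lies in the rest, under the lens.
- next_link: plain steel link, 110 long, 36 wide, 18 thick, 0.3 kg: two round eyes (36 dia, 18 thick, centres 74 apart, bores 20) joined by a straight waist 20 wide and 14 thick (2 to 16 above the underside), at least 38 long between the eyes. Origin: centre of the underside; x along the link, z up. The one to inspect next: at the start it lies flat in the sheet-steel tray, beside the fork.
- done_link: plain steel link, 110 long, 36 wide, 18 thick, 0.3 kg: two round eyes (36 dia, 18 thick, centres 74 apart, bores 20) joined by a straight waist 20 wide and 14 thick (2 to 16 above the underside), at least 38 long between the eyes. Origin: centre of the underside; x along the link, z up. It lies in the wooden tote from the start, on the tote's +y half, and stays there.
- rest: Fixed steel rest: plate 150 x 74 x 10, two dark saddles across it, each 28 long, centred 37 either side of the middle. Seats for a link's eyes 24 above the bench, between cheeks 42 apart rising 10 higher; ends open. Between the saddles a gap 46 long, open down to the plate (10 above the bench), where fingers reach the waist. Origin: centre of the underside; x along it, as a link lies in it.
- tote: Fixed wooden tote for inspected links, 190 (x) x 220 (y): plywood floor 6 thick, low side walls 26 high along its y ends, raised end boards with hand slots 55 high at its x ends; inside 170 x 200. Origin: centre of the underside; x and y along its sides. Either on the robot's left or its right.
- steel_tray: Fixed sheet-steel tray of incoming parts, 190 (x) x 220 (y), walls 6 thick and 26 high (rolled rim to 30), floor 6 thick, inside 178 x 208. Origin: centre of the underside. On the side opposite the tote. The next link lies on its -y half, the fork on its +y half.
- lens_centre (a point): Centre of the magnifier's lens, 236 above the bench: glass disc 104 dia in a white ring housing 136 outer dia, 28 thick (222 to 250 above the bench), level. It lies 250 from the elbow axis, on the head arm.
- knob (a point): Middle of the black upright knob the magnifier is moved by: cylinder 24 dia, free from 253 to 294 above the bench, this point 274. It stands outside the white ring, 92 beyond the lens centre in line with the head arm. Drawn level with a few newtons, both pivots (elbow 0.4 N m, post 0.6 N m of friction, wide range) yield together; they stay where they are left. Lens and knob only move level.
- lens: The glass itself, not to be touched. Origin: its centre; x points level along the head arm to the elbow pivot, 250 away. There the head arm (aluminium, 228 to 248 above the bench) hangs under the end of the boom (250 between axes, 262 to 288 above the bench, clamp levers to 320), whose other end turns on a fixed post at the back of the bench, beyond reach.
- fork: Black steel fork (clevis), 77 x 34 x 22, in the sheet-steel tray; stays. Origin: underside, near its middle.
- caliper: Digital caliper, 235 long, lying flat beyond the right tray; stays.
- deburrer: Deburring tool with a black handle, 160 long, lying crosswise between robot and rest; stays.
- spanner: Steel spanner, 170 long, lying beyond the left tray; stays.
- holder_a: Dark steel tool holder standing taper up, 50 dia, 133 high, beyond the rest to the right; stays.
- holder_b: The same, 153 high, a little farther to the right; stays.
- oil_bottle: White bottle with a black cap, 56 dia, 150 high, back left; stays.
Not all that is in view belongs to the job. What is shaped like the rest but orange or red is not meant.

How it is judged:
By the outcome, as a careful person would: the job done as asked, in the order asked, and still so for the second after the job is handed in, with the robot touching nothing.
It also fails if it takes over 72 s, if anything falls off the work surface, if the arm or the gripper's body presses on something with over 40 N, if the wrist force passes 120 N, or if a joint passes its speed limit or range.

## Working session

There is one attempt and no reset: what is moved stays moved. The work goes in short steps, Python scripts to look and compute and a tool call to move; the robot and the scene stay as the last step left them, time stands still between calls to the robot, and variables do not carry over. Pictures are saved under pics/ and viewed, about 8 in all and at most 12, crops included, and the job is handed in when it is done.

Besides the shell and the picture viewer there is one more tool, called after "Call:" as name(argument=value, ...) on one line, values as JSON. move_arm: Moves the arm, as the interface text tells. Its arguments: {"type":"object","properties":{"commands":{"type":"array"},"jaw":{"type":"number"}},"required":["commands"]}

```bash
mkdir -p pics
cat > h.py <<'E'
import numpy as np, cv2
from plant import get_obs, snapshot, calibration, close_job, ctrl
def rays(name,uv):
    c=calibration(name);K=np.array(c["mtx"],float);T=np.array(c["T"])
    uv=np.atleast_2d(np.array(uv,float))
    p=cv2.undistortPoints(uv[:,None],K,np.array([c["k1"],0,0,0.]))[:,0]
    d=np.c_[p[:,0],-p[:,1],-np.ones(len(p))]
    return T[:3,3],d@T[:3,:3].T
def onplane(name,uv,z):
    o,d=rays(name,uv); return o+d*((z-o[2])/d[:,2])[:,None]
def proj(name,P):
    c=calibration(name);K=np.array(c["mtx"],float);T=np.array(c["T"])
    q=(np.atleast_2d(P)-T[:3,3])@T[:3,:3]; q=q*[1,-1,-1]
    return cv2.projectPoints(q,np.zeros(3),np.zeros(3),K,np.array([c["k1"],0,0,0.]))[0][:,0]
def cloud(name,depth):
    h,w=depth.shape;v,u=np.mgrid[:h,:w]
    o,d=rays(name,np.c_[u.ravel(),v.ravel()])
    return (o+d*depth.reshape(-1,1)).reshape(h,w,3)
def save(n,img,s=1):
    cv2.imwrite("pics/"+n+".png",cv2.resize(img[...,::-1],None,fx=s,fy=s,interpolation=cv2.INTER_CUBIC))
def take(name):
    im,d=snapshot(name); np.savez("last_"+name,im=im,d=d); return im,d
E
python3 - <<'E'
from h import *
for n in("side","top"):
    im,d=take(n); save("a_"+n,im,1.4); c=calibration(n);print(n,np.round(c["T"],3).tolist(),np.array(c["mtx"])[0],c["k1"])
o=get_obs();print(o); print(ctrl.grip_point_offset)
E
```

```text
side [[-0.968, 0.18, -0.176, 0.253], [-0.251, -0.741, 0.623, 0.795], [-0.018, 0.647, 0.762, 1.106], [0.0, 0.0, 0.0, 1.0]] [446.54096116   0.         276.40460918] 0.007969492840752332
top [[0.027, 0.98, -0.195, 0.235], [-0.999, 0.031, 0.017, 0.017], [0.022, 0.195, 0.981, 1.4], [0.0, 0.0, 0.0, 1.0]] [429.05987577   0.         282.54531986] -0.041019094882173666
{'clock': 0.1, 'joint_pos': array([-5.10455000e+01,  2.05882813e+01,  6.41421822e-01, -1.88848476e-02,
       -7.01348954e+01, -1.65050602e+01]), 'qvel': array([ 0.01127521, -0.03226674,  0.02747061, -0.00199678,  0.05141677,
        0.01110238]), 'tau': array([-1.53244306e-03, -5.84162021e+01,  2.93754458e+01,  7.01560602e+00,
        1.02070600e-02, -4.16444470e-05]), 'tool_pos': array([ 0.25757138, -0.62347721,  0.22572025]), 'orientation': array([  4.25438953,  89.91633906, 116.69739952]), 'force': array([-0.13169978,  1.5754237 ,  0.01898117]), 'moment': array([0.0274039 , 0.01430088, 0.05194887]), 'opening': 0.08778665283638688}
0.0188
```

View pics/a_top.png

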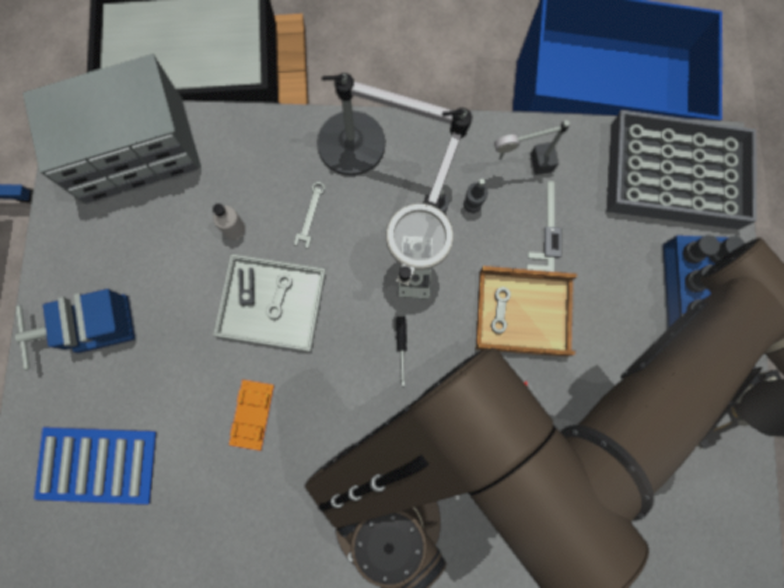

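View pics/a_side.png

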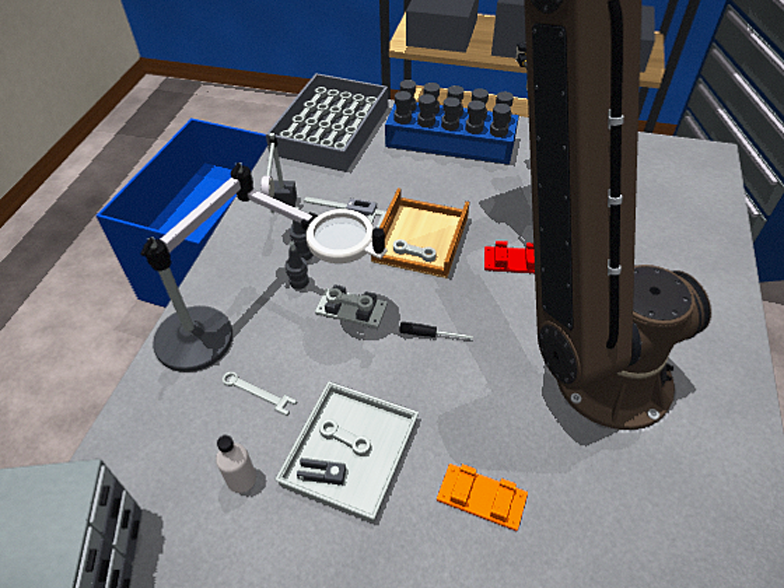

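Top picture at 1.4×. What could be taken for the wanted things:
- **Links:** one in the grey rest under the lens (413,262), one in the steel tray (280,297), the done one in the tote (500,310), and a distractor rack of links (685,165).
- **Rests:** grey at (413,265); the orange (250,415) and red (side 515,258) ones are decoys.
- **Tote and tray:** the wooden tote is on the right (525,310), the steel tray on the left (270,303).

The knob is black, at (405,272) in top and (378,240) in side.

```bash
cat > m.py <<'E'
from h import *
def load(n):
    z=np.load(f"last_{n}.npz");return z["im"],z["d"]
def roi(im,cx,cy,w,h,s=1.4):
    m=np.zeros(im.shape[:2],bool);m[int((cy-h)/s):int((cy+h)/s),int((cx-w)/s):int((cx+w)/s)]=1;return m
def rect(P,name):
    (c,s,a)=cv2.minAreaRect((P[:,:2]*1000).astype(np.float32));print(name,len(P),np.round(c,1),np.round(s,1),round(a,1),"z",np.round(np.percentile(P[:,2],[5,50,95])*1000,1))
E
python3 - <<'E'
from m import *
S,sd=load("side");T,td=load("top");cs=cloud("side",sd);ct=cloud("top",td)
for n,im,C,d,R in (("top",T,ct,td,dict(tray=(270,303,60,55),tote=(525,310,55,50))),("side",S,cs,sd,dict(tray=(348,450,75,70),tote=(425,232,55,50),rest=(352,305,40,25)))):
    for k,r in R.items():
        m=roi(im,*r)&(d>0)
        P=C[m]; print(n,k,"zhist",np.histogram(P[:,2]*1000,bins=[-20,-3,3,10,14,18,21,28,33,45,60])[0])
        for lo,hi in ((.015,.0265),(.03,.05)):
            mm=(m&(C[...,2]>lo)&(C[...,2]<hi)).astype(np.uint8)
            nl,L,st,ce=cv2.connectedComponentsWithStats(mm)
            for i in range(1,nl):
                if st[i,4]>40: rect(C[L==i],f"{n} {k} {lo}")
# lens ring/knob
for n,im,C,d,r in (("top",T,ct,td,(420,236,60,60)),("side",S,cs,sd,(345,235,60,40))):
    m=roi(im,*r)&(d>0)
    w=m&(im.min(2)>150)&(C[...,2]>.2)&(C[...,2]<.27)
    P=C[w]; 
    Q=P[P[:,2]>.243]; 
    hull=cv2.convexHull((Q[:,:2]*1000).astype(np.float32)); print(n,"ring",len(Q),cv2.minEnclosingCircle(hull))
    k=m&(im.max(2)<80)&(C[...,2]>.25)&(C[...,2]<.31)
    rect(C[k],n+" knob")
a=T[150:225,260:325];b=S[195:240,215:290]
A=cv2.resize(a,(520,600),interpolation=2);B=cv2.resize(S[190:250,210:300],(270*1,180),interpolation=2)
c2=cv2.resize(S[270:375,195:305],(270,258),interpolation=2)
out=np.zeros((600,790,3),np.uint8);out[:,:520]=A;out[:180,520:]=B;out[190:448,520:]=c2
save("crop1",out)
E
```

```text
top tray zhist [ 598 2216 2318  218   79  102  685  362   34    0]
top tray 0.015 52 [579. 325.] [90.9 10.8] 82.1 z [16.2 22.8 26.1]
top tray 0.015 204 [494.2 267.2] [ 34.1 107.4] 73.7 z [16.5 21.5 25.3]
top tray 0.015 44 [511.4 344.2] [32.1 34.5] 1.4 z [16.3 24.5 26.2]
top tote zhist [ 164 1260 2404  361   96   90  453  142   63  463]
top tote 0.015 64 [ 562.6 -301.4] [124.2   7.6] 86.7 z [16.2 22.7 25.9]
top tote 0.015 193 [ 478.9 -252.6] [ 33.5 107.8] 82.6 z [16.2 22.5 25.9]
top tote 0.015 61 [ 453.8 -203.5] [10.1 85.6] 87.0 z [19.2 24.1 26.1]
top tote 0.015 72 [ 443.  -413.5] [12.2 92.6] 87.8 z [16.  23.9 26.2]
side tray zhist [ 548 4228 3635  230  170  179 1134  521    9    0]
side tray 0.015 365 [523.8 235.8] [278.6 137.6] 41.9 z [15.9 23.1 26.2]
side tray 0.015 320 [493.1 268.5] [ 36.5 107.9] 75.2 z [16.4 22.  25.5]
side tray 0.015 101 [514.8 338.8] [24.3 87.7] 84.7 z [17.3 24.4 26.3]
side tray 0.015 79 [513.6 358.5] [84.4 11.2] 5.9 z [16.8 22.8 26.4]
side tote zhist [ 366 2112 1538  204  142  142  402   57   46  265]
side tote 0.015 79 [ 512.5 -414.2] [84.4 27.2] 4.5 z [15.3 21.8 25.9]
side tote 0.015 65 [ 426.6 -411.7] [17.6 77.5] 85.7 z [15.6 21.9 26.1]
side tote 0.015 42 [ 558.7 -336.5] [97.6  8. ] 87.6 z [15.5 22.1 26.4]
side tote 0.015 184 [ 475.7 -251.9] [ 43.4 106.6] 82.8 z [16.3 21.4 25.5]
side tote 0.015 146 [ 465.  -202.1] [ 16.2 163.7] 85.8 z [15.7 22.  25.7]
side rest zhist [172 821 344 156  42  25  74 102 276   8]
side rest 0.03 365 [579.7 -49.6] [ 68.9 109.8] 87.1 z [30.8 36.9 43.5]
top ring 720 ((611.9442138671875, -65.49781799316406), 107.9371337890625)
top knob 73 [576.3 -42.6] [ 26.9 188.8] 70.8 z [254.3 292.2 295.9]
side ring 632 ((603.227783203125, -58.02867889404297), 125.58551025390625)
side knob 139 [495.6 -14.8] [21.9 21.8] 6.0 z [254.7 280.2 295. ]
```

View pics/crop1.png

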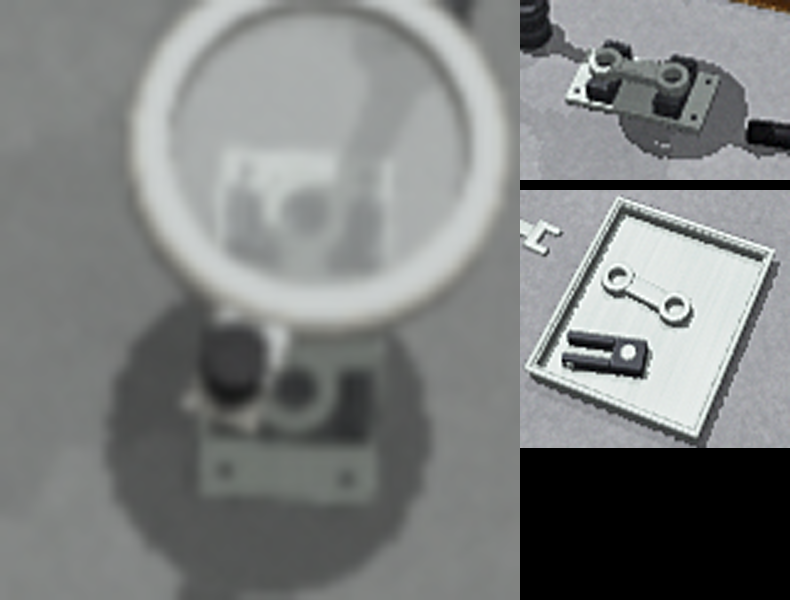

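The crop shows the dark-saddled grey rest with a link in it, half under the ring. The upright black knob is in front of the ring at crop (235,365), i.e. full-size (289,196). The next link lies in the steel tray at crop (647,293), with the fork below it. Both choices are confirmed. One more refinement, then I'll move.

```bash
cat > plan.py <<'E'
from h import *
from scipy.spatial.transform import Rotation as Ro
def pose():
    o=get_obs();return o,np.array(o["tool_pos"]),Ro.from_euler("xyz",o["orientation"],degrees=True).as_matrix()
def go(xyz,jaw=None):
    """needed shift in tool axes (cm), spin (rad) from measured pose; jaw=heading (deg) of jaw line, mod 180"""
    o,p,R=pose(); d=R.T@(np.array(xyz)-p)*100
    h=np.degrees(np.arctan2(R[1,2],R[0,2])); s=0
    if jaw is not None:
        s=(jaw-h+90)%180-90
    print("from",np.round(p*1000,1),"jaw",round(h,1),"shift",np.round(d,2),"spin(rad)",round(-np.radians(s),3),"j6",round(o["joint_pos"][5],1),"tilt",np.round(R[2,1:],4))
def move(xyz,jaw=None,n=8):
    """print n equal rows; spin first-order handled by re-expressing the shift per row"""
    o,p,R=pose(); h=np.degrees(np.arctan2(R[1,2],R[0,2])); s=0 if jaw is None else (jaw-h+90)%180-90
    rows=[]
    step=(np.array(xyz)-p)*100/n
    for i in range(n):
        Ri=R@Ro.from_rotvec([-np.radians(s)*i/n,0,0]).as_matrix()
        rows.append([*np.round(Ri.T@step,2),round(-np.radians(s)/n,3)])
    print([[float(a) for a in r] for r in rows])
E
python3 - <<'E'
from m import *; from plan import *
S,sd=load("side");T,td=load("top");cs=cloud("side",sd);ct=cloud("top",td)
# ring edges, top view & side view: ellipse contour of white mask -> plane circle fit
def circ(P):
    A=np.c_[2*P,np.ones(len(P))];x=np.linalg.lstsq(A,(P**2).sum(1),rcond=None)[0];return x[:2]*1000,1000*np.sqrt(x[2]+x[:2]@x[:2])
for n,im,C,d,r in (("top",T,ct,td,(420,236,40,40)),("side",S,cs,sd,(340,233,40,30))):
    m=roi(im,*r)&(d>0)&(C[...,2]>.235)&(C[...,2]<.262)&(im.min(2)>110)
    P=C[m][:,:2]; c=np.median(P,0)
    for _ in range(20):
        rr=np.linalg.norm(P-c,axis=1); k=(rr>.045)&(rr<.072); x,R=circ(P[k]); c=x/1000
    print(n,"ring",x,R,k.sum())
# elbow from top view: dark pixels near (460,120)
for z in(.30,): print("elbow",onplane("top",[[460/1.4,120/1.4]],z),"post",onplane("top",[[345/1.4,85/1.4]],z))
# rest plate & link
def pca(P,nm):
    c=P[:,:2].mean(0);u,s,v=np.linalg.svd(P[:,:2]-c,full_matrices=False);a=np.degrees(np.arctan2(v[0,1],v[0,0]));a=(a+90)%180-90
    q=(P[:,:2]-c)@v.T; lo,hi=np.percentile(q,[1,99],axis=0);mid=c+((lo+hi)/2)@v
    print(nm,len(P),"mid",np.round(mid*1000,1),"ext",np.round((hi-lo)*1000,1),"ang",round(a,2),"z",np.round(np.median(P[:,2])*1000,1))
# rest region
m=(abs(cs[...,0]-.58)<.1)&(abs(cs[...,1]+.05)<.06)&(cs[...,2]>.006)&(cs[...,2]<.05)&(sd>0)
rect(cs[m],"rest all");pca(cs[m],"rest all")
m2=m&(cs[...,2]>.036)&(abs(cs[...,1]+.05)<.05); rect(cs[m2],"rest link");pca(cs[m2],"restlink")
for nm,(x,y),hw in (("tray",(.494,.268),.06),("done",(.478,-.252),.06)):
  for n,C,d in(("top",ct,td),("side",cs,sd)):
    k=(abs(C[...,0]-x)<hw)&(abs(C[...,1]-y)<.035)&(C[...,2]>.014)&(C[...,2]<.03)&(d>0);pca(C[k],n+" "+nm)
for nm,cx in (("tote",(.47,-.31)),("traybox",(.49,.30))):
  for n,C,d in(("top",ct,td),("side",cs,sd)):
    k=(abs(C[...,0]-cx[0])<.16)&(abs(C[...,1]-cx[1])<.15)&(C[...,2]>.012)&(C[...,2]<.065)&(d>0);rect(C[k],n+" "+nm)
    # +-y walls
    for sg in(-1,1):
        kk=k&((C[...,1]-cx[1])*sg>.085)&(abs(C[...,0]-cx[0])<.07);pca(C[kk],f"{n} {nm} wall{sg}")
go((.4956,-.0148,.34),None)
E
```

```text
top ring [582.6538826 -46.5501541] 58.1052733344026 924
side ring [581.49117666 -41.37425575] 58.63049582380414 717
elbow [[ 0.80992766 -0.12074847  0.3       ]] post [[0.87766665 0.11149024 0.3       ]]
rest all 913 [576.8 -53.2] [ 89.  151.1] 86.8 z [ 7.1 21.6 41.9]
rest all 913 mid [576.9 -48.6] ext [146.9  76. ] ang 0.61 z 21.6
rest link 203 [579.6 -49. ] [ 62.4 109.7] 88.4 z [36.5 40.  44.8]
restlink 203 mid [578.8 -49.5] ext [106.  59.] ang -2.42 z 40.0
top tray 226 mid [493.9 267. ] ext [104.3  33.2] ang -15.14 z 21.6
side tray 338 mid [493.2 268.9] ext [105.3  34.1] ang -14.94 z 22.1
top done 224 mid [ 478.4 -252.5] ext [106.7  33.8] ang -6.72 z 23.0
side done 205 mid [ 475.6 -250.3] ext [105.8  36.5] ang -8.45 z 21.4
top tote 1478 [ 505.3 -312.7] [223.  253.9] 87.0 z [13.  26.9 58.3]
top tote wall-1 192 mid [ 470.2 -411. ] ext [138.2  22. ] ang -3.37 z 25.1
top tote wall1 160 mid [ 468.7 -208. ] ext [136.1  17.3] ang -3.07 z 25.3
side tote 1149 [ 505.1 -308.3] [230.6 257.3] 87.1 z [13.2 24.  56.1]
side tote wall-1 176 mid [ 469.3 -411.5] ext [138.3  15.2] ang -2.7 z 22.1
side tote wall1 202 mid [ 469.6 -201.8] ext [137.2  16.3] ang -3.06 z 23.1
top traybox 1389 [509.6 288.7] [248.  271.9] 87.2 z [14.4 26.1 33.3]
top traybox wall-1 159 mid [491.  189.6] ext [138.2  49.2] ang -1.49 z 27.0
top traybox wall1 152 mid [488.2 394.1] ext [135.2  10.9] ang -5.81 z 26.4
side traybox 2258 [508.2 292.9] [256.5 274.4] 88.1 z [14.4 25.9 32.8]
side traybox wall-1 301 mid [490.6 188.5] ext [136.4  42.4] ang -2.33 z 24.5
side traybox wall1 225 mid [489.4 395. ] ext [137.7   9.9] ang -7.06 z 27.5
from [ 257.6 -623.5  225.7] jaw 112.4 shift [-11.36 -45.24  47.19] spin(rad) -0.0 j6 -16.5 tilt [0.0001 0.0015]
```

Call:
move_arm(commands=[[[-2, -2.5, 2.6, 0], [-2, -2.8, 2.9, 0], [-2, -2.8, 2.9, 0], [-2, -2.8, 2.9, 0], [-2, -2.8, 2.9, 0], [-1.4, -2.8, 2.9, 0], [0, -2.8, 2.9, 0], [0, -2.8, 2.9, 0]]])

```text
clock: 0.9
tool_pos: [0.3748, -0.3262, 0.3409]
orientation: [-117.2, 89.9, -4.8]
force: [0.6, -0.4, 0.5]
opening: 0.0875
```

Call:
move_arm(commands=[[[0, -2.9, 3.0, 0], [0, -2.9, 3.0, 0], [0, -2.9, 3.0, 0], [0, -2.9, 3.0, 0], [0, -2.9, 3.0, 0], [0, -2.9, 3.0, 0], [0, -2.9, 3.0, 0], [0, -2.8, 3.2, 0]]])

```text
clock: 1.7
tool_pos: [0.4958, -0.0142, 0.3404]
orientation: [41.3, 90.0, 153.8]
force: [1.0, -0.3, -0.3]
opening: 0.0879
```

Call:
move_arm(commands=[[[0, 0, 0, 0.13], [0, 0, 0, 0.13], [0, 0, 0, 0.13], [0, 0, 0, 0]]])

```text
clock: 2.1
tool_pos: [0.4954, -0.0157, 0.3402]
orientation: [94.8, 90.0, -175.2]
force: [0.6, 0.0, -0.8]
opening: 0.0874
```

Run:
```python
from plan import *
go((.4956,-.0148,.266),90)
```

```text
from [495.4 -15.7 340.2] jaw 90.0 shift [ 7.42 -0.03  0.09] spin(rad) 0.0 j6 -110.9 tilt [ 0.0008 -0.0001]
```

Call:
move_arm(commands=[[[2, 0, 0, 0], [2, 0, 0, 0], [2, 0, 0.1, 0], [1.4, 0, 0, 0], [0, 0, 0, 0]]])

```text
clock: 2.6
tool_pos: [0.4943, -0.0153, 0.2646]
orientation: [100.1, 89.8, -169.6]
force: [-0.2, 0.9, 0.1]
opening: 0.0875
```

Call:
move_arm(commands=[[[0, 0, 0, 0], [0, 0, 0, 0], [0, 0, 0, 0], [0, 0, 0, 0], [0, 0, 0, 0], [0, 0, 0, 0], [0, 0, 0, 0], [0, 0, 0, 0]]], jaw=1.8)

```text
clock: 3.4
tool_pos: [0.4956, -0.0149, 0.2666]
orientation: [160.4, 90.0, -109.5]
force: [0.2, -0.8, 0.8]
opening: 0.0293
```

Call:
move_arm(commands=[[[0, 0, 0, 0], [0, 0, 0, 0], [0, 0, 0, 0], [0, -0.5, 0, 0], [0, -1, 0.05, 0], [0, -1, 0.05, 0], [0, -1, 0.05, 0], [0, -1, 0.05, 0]]], jaw=1.8)

```text
clock: 4.2
tool_pos: [0.5399, -0.0134, 0.2665]
orientation: [106.1, 89.9, -163.9]
force: [-6.2, -1.5, 3.5]
opening: 0.0229
```

Call:
move_arm(commands=[[[0, -1.5, 0.1, 0], [0, -1.5, 0.1, 0], [0, -1.5, 0.1, 0], [0, -1.5, 0.1, 0], [0, -1.5, 0.1, 0], [0, -1.5, 0.1, 0], [0, -1.5, 0.1, 0], [0, -1.5, 0.1, 0]]])

```text
clock: 5.0
tool_pos: [0.66, -0.0048, 0.2666]
orientation: [96.8, 89.8, -173.1]
force: [-6.9, 1.3, 5.2]
opening: 0.0232
```

Call:
move_arm(commands=[[[0, -1.5, 0.1, 0], [0, -1.5, 0.1, 0], [0, -1.5, 0.1, 0], [0, -1.5, 0.1, 0], [0, -1.5, 0.1, 0], [0, -0.5, 0, 0], [0, 0, 0, 0], [0, 0, 0, 0]]])

```text
clock: 5.8
tool_pos: [0.7327, 0.0007, 0.2655]
orientation: [91.6, 89.0, -178.3]
force: [-31.0, 5.2, 11.4]
opening: 0.0235
```

Call:
move_arm(commands=[[[0, 0, 0, 0], [0, 0, 0, 0], [0, 0, 0, 0], [0, 0, 0, 0], [0, 0, 0, 0]]], jaw=6)

```text
clock: 6.3
tool_pos: [0.7409, 0.0004, 0.2663]
orientation: [112.7, 90.0, -157.2]
force: [-0.3, 0.0, 0.4]
opening: 0.0571
```

Call:
move_arm(commands=[[[-1, 0, 0, 0], [-2, 0, 0, 0], [-2, 0, 0, 0], [-2, 0, 0, 0], [-1, 3, 0, 0], [0, 4, -1, 0], [0, 4, -1, 0], [0, 4, -1, 0]]])

```text
clock: 7.1
tool_pos: [0.5894, -0.0302, 0.3473]
orientation: [-93.2, 89.9, -3.1]
force: [0.1, 0.5, 0.9]
opening: 0.0601
```

```bash
cat > links.py <<'E'
from m import *
def linkfit(n,x,y,zlo,zhi,ang,w=.03,l=.075):
    """link points in a box about (x,y) with axis ang; top-surface points -> mid, angle"""
    z=np.load(f"last_{n}.npz");C=cloud(n,z["d"]);c,s=np.cos(np.radians(ang)),np.sin(np.radians(ang))
    dx,dy=C[...,0]-x,C[...,1]-y
    k=(abs(c*dx+s*dy)<l)&(abs(-s*dx+c*dy)<w)&(C[...,2]>zlo)&(C[...,2]<zhi)&(z["d"]>0)
    P=C[k][:,:2];q0=P.mean(0);v=np.linalg.svd(P-q0,full_matrices=False)[2]
    a=(np.degrees(np.arctan2(v[0,1],v[0,0]))+90)%180-90
    q=(P-q0)@v.T;lo,hi=np.percentile(q,[1,99],axis=0);mid=q0+((lo+hi)/2)@v
    print(n,len(P),"mid",np.round(mid*1000,1),"ext",np.round((hi-lo)*1000,1),"ang",round(a,2),"z",np.round(np.median(C[k][:,2])*1000,1))
E
python3 - <<'E'
from links import *; from plan import *
go((.58,-.05,.2),90)
T,_=take("top");S,_=take("side")
out=np.zeros((600,790,3),np.uint8);out[:,:440]=cv2.resize(T[100:240,240:343],(440,600),interpolation=2)
out[:233,440:]=cv2.resize(S[190:250,210:300],(350,233),interpolation=2)
out[240:600,440:]=cv2.resize(S[70:250,90:265],(350,360),interpolation=2)
save("b",out)
linkfit("side",.579,-.05,.036,.05,-2,.02)
linkfit("top",.579,-.05,.036,.05,-2,.02)
E
```

```text
from [589.4 -30.2 347.3] jaw 90.1 shift [14.73  0.95 -1.98] spin(rad) 0.002 j6 -105.9 tilt [-0.001  -0.0001]
side 203 mid [579.3 -48.6] ext [104.6  34.1] ang -2.63 z 40.4
top 188 mid [580.3 -50.8] ext [104.5  32.3] ang -2.79 z 41.0
```

View pics/b.png

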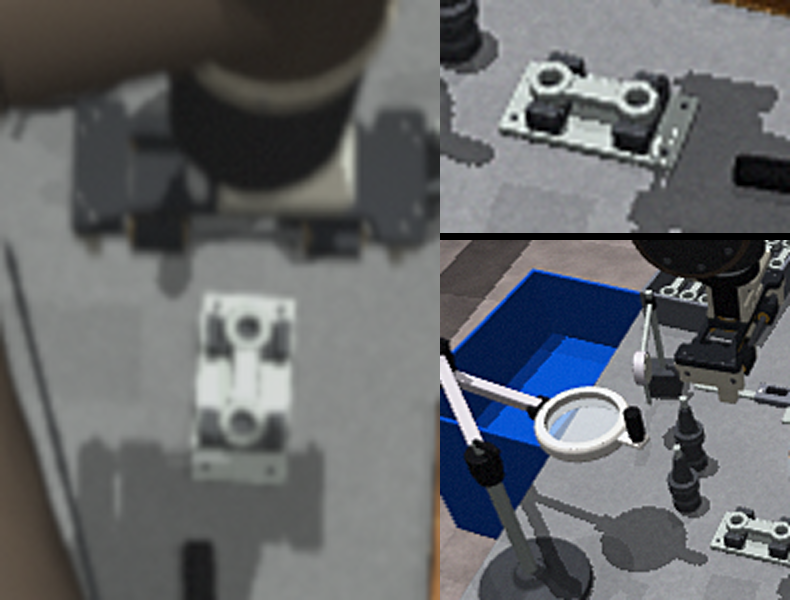

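The lens and knob are clear of the rest (bottom-right crop), and the rest with its link (crop (245,385)) is fully visible. I'll grip the inspected link by its waist.

Call:
move_arm(commands=[[[4, 0.5, -1, 0.049], [4, 0.5, -1, 0], [4, 0, 0, 0], [4, 0, 0, 0], [4, 0, 0, 0], [4, 0, 0, 0], [3, 0, 0, 0], [0, 0, 0, 0]]], jaw=6)

```text
clock: 8.0
tool_pos: [0.578, -0.0499, 0.073]
orientation: [101.7, 89.6, -171.0]
force: [-0.3, -0.5, 0.5]
opening: 0.0603
```

Run:
```python
from plan import *
go((.5798,-.0497,.0265),87.3)
from m import *
# rest plate from the side+top: corners of plate, z=10 (pixels read off the crop, from last top picture)
c=np.array([[205,293],[297,298],[287,482],[190,475]])/4.2857+[240,100]-.4
P=onplane("top",c,.01)[:,:2]*1000;print(P.round(1),P.mean(0).round(1))
e=np.array([[248,327],[240,424]])/4.2857+[240,100]-.4
print("eyes",onplane("top",e,.042)[:,:2]*1000)
```

```text
from [578.  -49.9  73. ] jaw 87.3 shift [ 4.64 -0.21  0.03] spin(rad) -0.001 j6 -107.1 tilt [ 0.0069 -0.0014]
[[654.5 -19.4]
 [652.8 -91.9]
 [505.2 -86.4]
 [508.3 -11.5]] [580.2 -52.3]
eyes [[618.86131591 -52.15915272]
 [542.55940597 -47.63823002]]
```

Call:
move_arm(commands=[[[2, -0.1, 0, 0], [1.6, -0.1, 0, 0], [1.0, 0, 0, 0], [0, 0, 0, 0], [0, 0, 0, 0]]])

```text
clock: 8.5
tool_pos: [0.5831, -0.0495, 0.0318]
orientation: [-86.8, 89.9, 0.6]
force: [0.4, 0.5, 0.3]
opening: 0.0603
```

Run:
```python
from plan import *
go((.5798,-.0497,.0265),87.3)
```

```text
from [583.1 -49.5  31.8] jaw 87.3 shift [ 0.53  0.33 -0.04] spin(rad) 0.0 j6 -107.0 tilt [-0.0014  0.0001]
```

Call:
move_arm(commands=[[[0.5, 0.3, 0, 0], [0, 0, 0, 0], [0, 0, 0, 0]]])

```text
clock: 8.8
tool_pos: [0.5792, -0.0494, 0.026]
orientation: [-79.7, 90.0, 7.6]
force: [-0.5, 0.6, -0.9]
opening: 0.0601
```

Call:
move_arm(commands=[[[0, 0, 0, 0], [0, 0, 0, 0], [0, 0, 0, 0], [0, 0, 0, 0], [0, 0, 0, 0], [0, 0, 0, 0], [0, 0, 0, 0], [0, 0, 0, 0]]], jaw=1)

```text
clock: 9.6
tool_pos: [0.5792, -0.0494, 0.0255]
orientation: [15.4, 90.0, 102.7]
force: [-0.2, -0.2, 0.6]
opening: 0.0199
```

Call:
move_arm(commands=[[[-0.5, 0, 0, 0], [-1, 0, 0, 0], [-2, 0, 0, 0], [-2, 0, 0, 0], [-2, 0, 0, 0], [-2, 0, 0, 0], [-1, 0, 0, 0], [0, 0, 0, 0]]])

```text
clock: 10.4
tool_pos: [0.5801, -0.0493, 0.1324]
orientation: [-75.9, 89.8, 11.4]
force: [0.4, -0.1, -3.7]
opening: 0.0194
```

Run:
```python
from plan import *
go((.47,-.348,.12),87); move((.47,-.348,.12),87,8)
```

```text
from [580.1 -49.3 132.4] jaw 87.3 shift [  1.19   9.59 -30.35] spin(rad) 0.005 j6 -107.1 tilt [-0.0031  0.0008]
[[0.15, 1.2, -3.79, 0.001], [0.15, 1.2, -3.79, 0.001], [0.15, 1.19, -3.8, 0.001], [0.15, 1.19, -3.8, 0.001], [0.15, 1.19, -3.8, 0.001], [0.15, 1.19, -3.8, 0.001], [0.15, 1.18, -3.8, 0.001], [0.15, 1.18, -3.8, 0.001]]
```

Call:
move_arm(commands=[[[0, 1.2, -3.8, 0], [0, 1.2, -3.8, 0], [0, 1.2, -3.8, 0], [0, 1.2, -3.8, 0], [0, 1.2, -3.8, 0], [0, 1.2, -3.8, 0], [0, 1.2, -3.8, 0], [0, 1.2, -3.8, 0]]])

```text
clock: 11.2
tool_pos: [0.4676, -0.3497, 0.1293]
orientation: [63.7, 89.9, 151.0]
force: [1.1, -0.5, -3.1]
opening: 0.02
```

Call:
move_arm(commands=[[[1, 0, 0, 0], [2, 0, 0, 0], [2, 0, 0, 0], [1, 0, 0, 0], [0, 0, 0, 0]]])

```text
clock: 11.7
tool_pos: [0.4676, -0.3478, 0.0683]
orientation: [70.8, 89.8, 158.1]
force: [-0.6, -0.2, -2.4]
opening: 0.0196
```

Run:
```python
from plan import *
from m import *
go((.47,-.348,.0095),87)
take("side");take("top")
for n in("side","top"):
    z=np.load(f"last_{n}.npz");C=cloud(n,z["d"])
    k=(abs(C[...,0]-.47)<.14)&(abs(C[...,1]+.31)<.09)&(C[...,2]>.04)&(C[...,2]<.06)&(z["d"]>0)
    for s in(-1,1): 
        q=C[k&((C[...,0]-.47)*s>.05)]
        if len(q): print(n,s,len(q),np.percentile(q,[5,50,95],axis=0).round(3).tolist())
```

```text
from [ 467.6 -347.8   68.3] jaw 87.3 shift [ 5.88 -0.27 -0.02] spin(rad) 0.005 j6 -75.2 tilt [0.0041 0.0014]
side -1 132 [[0.374, -0.389, 0.047], [0.381, -0.306, 0.054], [0.389, -0.228, 0.059]]
side 1 145 [[0.554, -0.39, 0.043], [0.561, -0.303, 0.053], [0.568, -0.225, 0.058]]
top -1 116 [[0.375, -0.395, 0.048], [0.382, -0.349, 0.055], [0.388, -0.302, 0.058]]
```

Call:
move_arm(commands=[[[2, -0.2, 0, 0], [1.8, 0, 0, 0], [1.2, 0, 0, 0], [0.5, 0, 0, 0], [0, 0, 0, 0], [0, 0, 0, 0]]])

```text
clock: 12.4
tool_pos: [0.4715, -0.349, 0.0163]
orientation: [-116.3, 89.9, -29.0]
force: [1.0, 0.3, -2.7]
opening: 0.02
```

Run:
```python
from plan import *
go((.47,-.348,.0080),87)
```

```text
from [ 471.5 -349.    16.3] jaw 87.3 shift [0.83 0.16 0.09] spin(rad) 0.005 j6 -75.3 tilt [-0.001  -0.0005]
```

Call:
move_arm(commands=[[[0.3, 0, 0, 0], [0.2, 0, 0, 0], [0.1, 0, 0, 0], [0, 0, 0, 0], [0, 0, 0, 0]]])

```text
clock: 12.9
tool_pos: [0.471, -0.3487, 0.0096]
orientation: [-144.2, 90.0, -56.9]
force: [-0.0, -0.2, -1.7]
opening: 0.0201
```

Call:
move_arm(commands=[[[0.1, 0, 0, 0], [0.05, 0, 0, 0], [0, 0, 0, 0], [0, 0, 0, 0]]])

```text
clock: 13.3
tool_pos: [0.4709, -0.3487, 0.008]
orientation: [97.5, 90.0, -175.2]
force: [1.1, -0.3, -1.2]
opening: 0.0196
```

Call:
move_arm(commands=[[[0.05, 0, 0, 0], [0.05, 0, 0, 0], [0, 0, 0, 0], [0, 0, 0, 0]]])

```text
clock: 13.7
tool_pos: [0.471, -0.3487, 0.0075]
orientation: [-120.7, 90.0, -33.4]
force: [-1.9, 2.8, 5.7]
opening: 0.0195
```

Call:
move_arm(commands=[[[0, 0, 0, 0], [0, 0, 0, 0], [0, 0, 0, 0], [0, 0, 0, 0]]], jaw=3.6)

```text
clock: 14.1
tool_pos: [0.471, -0.3487, 0.0069]
orientation: [-171.8, 90.0, -84.5]
force: [-0.2, -0.4, -0.7]
opening: 0.0353
```

Call:
move_arm(commands=[[[-0.5, 0, 0, 0], [-1, 0, 0, 0], [-2, 0, 0, 0], [-3, 0, 0, 0], [-3, 0, 0, 0], [-3, 0, 0, 0], [-3, 0, 0, 0], [-2, 0, 0, 0]]])

```text
clock: 14.9
tool_pos: [0.4716, -0.3491, 0.1857]
orientation: [-113.5, 89.8, -26.2]
force: [1.4, 0.1, -0.2]
opening: 0.0359
```

Run:
```python
from plan import *
go((.4935,.268,.17),74.9);move((.4935,.268,.17),74.9,16)
```

```text
from [ 471.6 -349.1  185.7] jaw 87.3 shift [ 1.48  0.7  61.75] spin(rad) 0.217 j6 -75.3 tilt [-0.0033 -0.0014]
[[0.09, 0.04, 3.86, 0.014], [0.09, 0.1, 3.86, 0.014], [0.09, 0.15, 3.86, 0.014], [0.09, 0.2, 3.85, 0.014], [0.09, 0.25, 3.85, 0.014], [0.09, 0.3, 3.85, 0.014], [0.09, 0.36, 3.84, 0.014], [0.09, 0.41, 3.84, 0.014], [0.09, 0.46, 3.83, 0.014], [0.09, 0.51, 3.83, 0.014], [0.09, 0.56, 3.82, 0.014], [0.09, 0.62, 3.81, 0.014], [0.09, 0.67, 3.8, 0.014], [0.09, 0.72, 3.79, 0.014], [0.09, 0.77, 3.78, 0.014], [0.09, 0.82, 3.77, 0.014]]
```

Call:
move_arm(commands=[[[0, 0.1, 3.9, 0], [0, 0.1, 3.9, 0], [0, 0.1, 3.9, 0], [0, 0.1, 3.9, 0], [0, 0.1, 3.9, 0], [0, 0.1, 3.9, 0], [0, 0.1, 3.9, 0], [0, 0.1, 3.9, 0]]], jaw=4.2)

```text
clock: 15.7
tool_pos: [0.4776, -0.0351, 0.1833]
orientation: [-72.2, 89.9, 15.1]
force: [1.1, 1.0, -0.5]
opening: 0.0422
```

Call:
move_arm(commands=[[[0, 0, 3.9, 0], [0, 0, 3.9, 0], [0, 0, 3.9, 0], [0, 0, 3.9, 0], [0, 0, 3.9, 0], [0, 0, 3.8, 0.07], [0, 0, 3.8, 0.07], [0, 0, 3.5, 0.077]]])

```text
clock: 16.5
tool_pos: [0.4994, 0.2701, 0.1833]
orientation: [-30.0, 89.9, 44.7]
force: [0.5, -0.8, -0.4]
opening: 0.0422
```

Call:
move_arm(commands=[[[2, 0, 0, 0], [2, 0, 0, 0], [2, 0, 0, 0], [0, 0, 0, 0]]])

```text
clock: 16.9
tool_pos: [0.4982, 0.2672, 0.1203]
orientation: [144.9, 89.8, -140.2]
force: [-0.0, -0.9, -0.9]
opening: 0.042
```

Run:
```python
from plan import *
from links import *
go((.4935,.268,.0085),74.9)
im,_=take("top");linkfit("top",.475,-.348,.015,.03,-3,.035)
linkfit("top",.478,-.252,.014,.03,-7,.035)
s,_=take("side");linkfit("side",.475,-.348,.015,.03,-3,.035);linkfit("side",.494,.268,.015,.03,-15,.03)
out=np.zeros((600,790,3),np.uint8);out[:400,:400]=cv2.resize(s[130:210,255:335],(400,400),interpolation=2)
out[:400,400:790]=cv2.resize(s[270:370,200:298],(390,400),interpolation=2)
save("c",out[:400])
```

```text
from [498.2 267.2 120.3] jaw 74.9 shift [ 1.118e+01  4.500e-01 -1.000e-02] spin(rad) -0.001 j6 -153.1 tilt [ 0.0023 -0.0033]
top 224 mid [ 471.7 -351.4] ext [105.3  34.3] ang -2.45 z 22.9
top 225 mid [ 478.5 -252.9] ext [107.9  34.6] ang -8.35 z 22.6
side 171 mid [ 470.3 -348. ] ext [104.1  35.5] ang -2.61 z 21.6
side 266 mid [503.2 270.7] ext [123.5  36.2] ang -11.35 z 21.7
```

View pics/c.png

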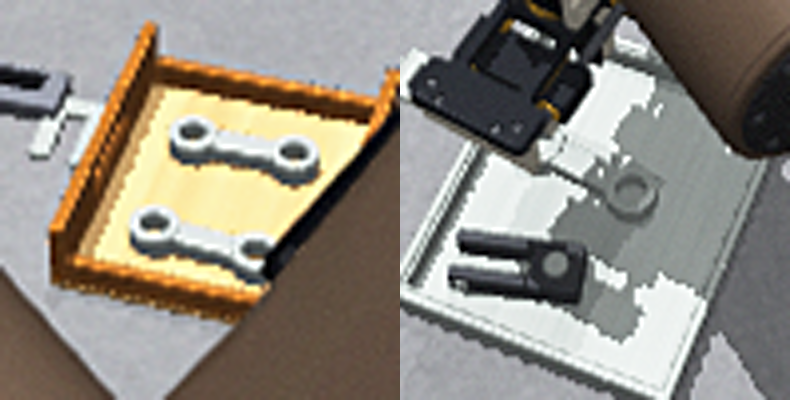

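The left crop shows the inspected link lying flat beside the done one in the tote. The right crop shows the gripper over the tray link, with the fork clear of it.

Call:
move_arm(commands=[[[3, 0.2, 0, 0], [3, 0.2, 0, 0], [2.5, 0, 0, 0], [1.5, 0, 0, 0], [0.7, 0, 0, 0], [0, 0, 0, 0], [0, 0, 0, 0]]])

```text
clock: 17.7
tool_pos: [0.4966, 0.2699, 0.0164]
orientation: [-34.4, 89.9, 40.5]
force: [0.7, 0.2, -0.5]
opening: 0.0419
```

Run:
```python
from plan import *
go((.4935,.268,.0085),74.9)
```

```text
from [496.6 269.9  16.4] jaw 74.9 shift [ 0.79  0.25 -0.26] spin(rad) -0.0 j6 -153.5 tilt [-0.0011  0.0016]
```

Call:
move_arm(commands=[[[0.5, 0.3, -0.2, 0], [0.2, 0, 0, 0], [0, 0, 0, 0], [0, 0, 0, 0]]])

```text
clock: 18.1
tool_pos: [0.4924, 0.2682, 0.0083]
orientation: [-37.4, 90.0, 37.4]
force: [-0.4, 1.1, 0.5]
opening: 0.042
```

Call:
move_arm(commands=[[[0, 0, 0, 0], [0, 0, 0, 0], [0, 0, 0, 0], [0, 0, 0, 0], [0, 0, 0, 0], [0, 0, 0, 0], [0, 0, 0, 0]]], jaw=1)

```text
clock: 18.8
tool_pos: [0.4926, 0.2684, 0.0081]
orientation: [-29.0, 90.0, 45.9]
force: [1.2, 1.5, -1.0]
opening: 0.0199
```

Run:
```python
from plan import *
from links import *
go((.4935,.268,.0085),74.9)
take("top");take("side")
linkfit("side",.4935,.268,.015,.026,-15,.02)
# rest: saddles (dark), plate corners (bare)
for n in("top","side"):
    z=np.load(f"last_{n}.npz");C=cloud(n,z["d"]);d=z["d"];im=z["im"].astype(int)
    k=(abs(C[...,0]-.58)<.1)&(abs(C[...,1]+.05)<.06)&(C[...,2]>.004)&(C[...,2]<.04)&(d>0)
    rect(C[k],n+" rest");
    k=(abs(C[...,0]-.58)<.1)&(abs(C[...,1]+.05)<.06)&(C[...,2]>.027)&(C[...,2]<.04)&(d>0)
    rect(C[k],n+" cheeks")
s=np.load("last_side.npz")["im"];t=np.load("last_top.npz")["im"]
out=np.zeros((480,790,3),np.uint8);out[:,:360]=cv2.resize(t[150:230,265:325],(360,480),interpolation=2)
out[:,370:790]=cv2.resize(s[190:250,220:290],(420,480)[:2],interpolation=2)
save("d",out)
```

```text
from [492.6 268.4   8.1] jaw 74.9 shift [-0.04 -0.1  -0.01] spin(rad) -0.001 j6 -153.7 tilt [-0.0003  0.0005]
side 113 mid [503.6 265.4] ext [128.   35.2] ang -12.77 z 22.1
top rest 1038 [580.6 -50.1] [198.5 119.1] 0.1 z [ 4.8 11.7 33.7]
top cheeks 145 [578.7 -51.2] [ 65.7 103. ] 88.0 z [27.4 32.5 37.7]
side rest 258 [527.1 -57.8] [79.  81.9] 80.7 z [ 6.1 13.9 33.6]
side cheeks 44 [539.6 -53.9] [61.7 27.7] 87.9 z [27.3 32.1 36.2]
```

View pics/d.png

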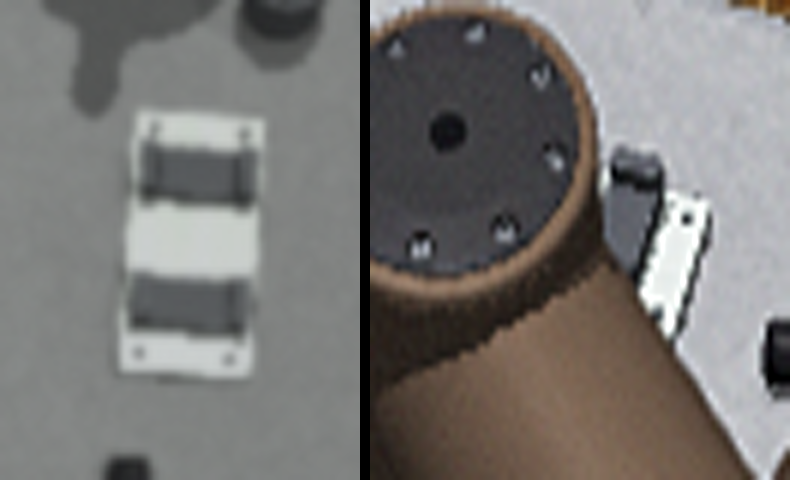

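Run:
```python
from plan import *
t=np.load("last_top.npz")["im"]
x0,y0=270,160
sub=t[y0:220,x0:318]; g=cv2.resize(cv2.cvtColor(sub,cv2.COLOR_RGB2GRAY),None,fx=8,fy=8,interpolation=cv2.INTER_LINEAR)
b=cv2.threshold(g,150,255,cv2.THRESH_BINARY)[1]
cn=[c for c in cv2.findContours(b,0,1)[0] if cv2.contourArea(c)>3000]; print([cv2.contourArea(c) for c in cn])
pts=np.vstack(cn)[:,0].astype(float); uv=(pts+.5)/8-.5+[x0,y0]
P=onplane("top",uv,.01)[:,:2]*1000
print("plate",cv2.minAreaRect(P.astype(np.float32)))
d=cv2.inRange(g,0,95)
for c in cv2.findContours(d,0,1)[0]:
    if cv2.contourArea(c)>3000:
        p=(c[:,0]+.5)/8-.5+[x0,y0];Q=onplane("top",p,.028)[:,:2]*1000;print("saddle",cv2.minAreaRect(Q.astype(np.float32)))
```

```text
[9083.5, 16271.0, 8083.0]
plate ((579.791748046875, -51.9795036315918), (77.00970458984375, 152.83358764648438), 88.70314025878906)
saddle ((537.2945556640625, -49.11262512207031), (27.67289161682129, 60.59551239013672), 1.8276389837265015)
saddle ((611.6026000976562, -53.344696044921875), (61.77830505371094, 28.517972946166992), 87.25843811035156)
saddle ((662.2181396484375, 4.668103218078613), (23.20867347717285, 31.325881958007812), 89.80247497558594)
```

Call:
move_arm(commands=[[[-0.5, 0, 0, 0], [-1, 0, 0, 0], [-2, 0, 0, 0], [-2.5, 0, 0, 0], [-2.5, 0, 0, 0], [-2.5, 0, 0, 0], [-1, 0, 0, 0], [0, 0, 0, 0]]])

```text
clock: 19.7
tool_pos: [0.4928, 0.2685, 0.1296]
orientation: [-26.4, 89.8, 48.4]
force: [-0.5, 0.3, -4.4]
opening: 0.0198
```

Run:
```python
from plan import *
go((.58,-.0505,.13),87.4);move((.58,-.0505,.13),87.4,8)
```

```text
from [492.8 268.5 129.6] jaw 74.9 shift [ -0.09 -16.75 -28.51] spin(rad) -0.219 j6 -153.7 tilt [-0.0012  0.0025]
[[-0.01, -2.09, -3.56, -0.027], [-0.01, -2.0, -3.62, -0.027], [-0.01, -1.9, -3.67, -0.027], [-0.01, -1.79, -3.72, -0.027], [-0.01, -1.69, -3.77, -0.027], [-0.01, -1.59, -3.82, -0.027], [-0.01, -1.48, -3.86, -0.027], [-0.01, -1.38, -3.9, -0.027]]
```

Call:
move_arm(commands=[[[0, -2.1, -3.6, -0.027], [0, -2.0, -3.6, -0.027], [0, -1.9, -3.7, -0.027], [0, -1.8, -3.7, -0.027], [0, -1.7, -3.8, -0.027], [0, -1.6, -3.8, -0.027], [0, -1.5, -3.9, -0.028], [0, -1.4, -3.9, -0.031]]])

```text
clock: 20.5
tool_pos: [0.5789, -0.0536, 0.1263]
orientation: [95.4, 89.8, -177.0]
force: [1.1, -0.5, -3.2]
opening: 0.0199
```

Call:
move_arm(commands=[[[2, 0, 0, 0], [2, 0, 0, 0], [1, 0, 0, 0], [0, 0, 0, 0], [0, 0, 0, 0]]])

```text
clock: 21.0
tool_pos: [0.5799, -0.0516, 0.0779]
orientation: [121.6, 89.9, -150.8]
force: [-0.2, -0.5, -3.3]
opening: 0.0196
```

Run:
```python
from plan import *
go((.5792,-.051,.0265),87.6)
```

```text
from [579.9 -51.6  77.9] jaw 87.6 shift [5.14 0.07 0.06] spin(rad) -0.001 j6 -106.6 tilt [ 0.0008 -0.0005]
```

Call:
move_arm(commands=[[[1.5, 0.1, 0.1, 0], [1.5, 0, 0, 0], [0.8, 0, 0, 0], [0.3, 0, 0, 0], [0, 0, 0, 0], [0, 0, 0, 0]]])

```text
clock: 21.6
tool_pos: [0.5796, -0.0506, 0.0379]
orientation: [-82.9, 89.9, 4.6]
force: [0.0, 0.8, -2.4]
opening: 0.0197
```

Run:
```python
from plan import *
go((.5792,-.051,.0262),87.6)
```

```text
from [579.6 -50.6  37.9] jaw 87.5 shift [ 1.17  0.04 -0.04] spin(rad) -0.001 j6 -106.7 tilt [-0.0012  0.0001]
```

Call:
move_arm(commands=[[[0.4, 0, 0, 0], [0.3, 0, 0, 0], [0.2, 0, 0, 0], [0.1, 0, 0, 0], [0, 0, 0, 0], [0, 0, 0, 0]]])

```text
clock: 22.2
tool_pos: [0.579, -0.0508, 0.0271]
orientation: [166.8, 90.0, -105.7]
force: [0.2, -0.8, -3.9]
opening: 0.0204
```

Call:
move_arm(commands=[[[0.1, 0, 0, 0], [0, 0, 0, 0], [0.05, 0, 0, 0], [0, 0, 0, 0]]])

```text
clock: 22.6
tool_pos: [0.5791, -0.0508, 0.0262]
orientation: [-89.2, 90.0, -1.6]
force: [-2.8, 1.5, 4.0]
opening: 0.0197
```

Call:
move_arm(commands=[[[0, 0, 0, 0], [0, 0, 0, 0], [0, 0, 0, 0], [0, 0, 0, 0], [0, 0, 0, 0]]], jaw=5)

```text
clock: 23.1
tool_pos: [0.579, -0.0508, 0.0255]
orientation: [125.0, 90.0, -147.4]
force: [0.8, -0.3, 0.4]
opening: 0.0489
```

Call:
move_arm(commands=[[[-1, 0, 0, 0], [-2, 0, 0, 0], [-4, 0, 0, 0], [-4, 0, 0, 0], [-5, 0, 0, 0], [-5, 0, 0, 0], [-5, 0, 0, 0], [-5, 0, 0, 0]]])

```text
clock: 23.9
tool_pos: [0.5782, -0.051, 0.3389]
orientation: [-77.6, 89.9, 10.0]
force: [1.5, -0.1, -0.4]
opening: 0.05
```

Call:
move_arm(commands=[[[-1, -3, 1, 0], [0, -4, 1, 0], [0, -4, 1, 0], [0, -4, 1, 0], [0, -1, 1, 0], [0, 0, 0, 0]]])

```text
clock: 24.5
tool_pos: [0.7419, -0.0067, 0.3438]
orientation: [100.9, 89.8, -171.6]
force: [0.1, 0.5, -0.4]
opening: 0.05
```

```bash
cat > knob.py <<'E'
from m import *
def knob():
    for n in("side","top"):
        z=np.load(f"last_{n}.npz");C=cloud(n,z["d"]);im=z["im"]
        k=(im.max(2)<80)&(C[...,2]>.255)&(C[...,2]<.30)&(abs(C[...,0]-.7)<.06)&(abs(C[...,1])<.06)
        if k.sum()>10: rect(C[k],n+" knob")
E
python3 - <<'E'
from links import *; from plan import *
t,_=take("top");s,_=take("side")
for n in("top","side"): linkfit(n,.579,-.051,.036,.05,-2.5,.02)
go((.741,0,.266),90)
out=np.zeros((500,790,3),np.uint8);out[:,:375]=cv2.resize(t[150:230,265:325],(375,500),interpolation=2)
out[:,380:790]=cv2.resize(s[120:250,185:292],(410,500),interpolation=2)
save("e",out)
E
```

```text
top 196 mid [581.2 -53.2] ext [106.2  32.8] ang -1.99 z 41.0
side 198 mid [580. -51.] ext [105.9  35.6] ang -2.3 z 40.0
from [740.5  -7.7 345.7] jaw 87.5 shift [ 7.97 -0.02  0.78] spin(rad) -0.043 j6 -106.9 tilt [ 0.0004 -0.0002]
```

View pics/e.png

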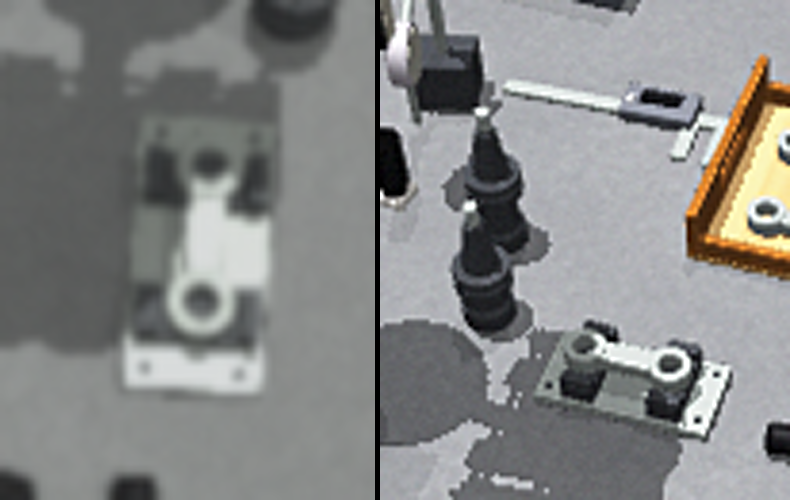

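The link sits in both saddles (left crop, eyes at (207,165) and (200,300)). Next I'll bring the magnifier back.

Call:
move_arm(commands=[[[2, 0, 0.8, 0], [2, 0, 0, 0], [2, 0, 0, 0], [2, 0, 0, 0], [0, 0, 0, 0], [0, 0, 0, 0]]])

```text
clock: 25.2
tool_pos: [0.7408, -0.0003, 0.2673]
orientation: [-99.7, 89.9, -12.2]
force: [0.1, 0.0, 0.3]
opening: 0.0497
```

Call:
move_arm(commands=[[[0, 0, 0, 0], [0, 0, 0, 0], [0, 0, 0, 0], [0, 0, 0, 0], [0, 0, 0, 0], [0, 0, 0, 0], [0, 0, 0, 0], [0, 0, 0, 0]]], jaw=1.8)

```text
clock: 26.0
tool_pos: [0.7414, 0.0003, 0.2659]
orientation: [-81.1, 90.0, 6.4]
force: [-1.5, 1.1, 3.7]
opening: 0.0216
```

Run:
```python
from plan import *
go((.4924,-.0245,.266))
```

```text
from [7.414e+02 3.000e-01 2.659e+02] jaw 87.5 shift [-2.000e-02  2.477e+01 -3.550e+00] spin(rad) -0.0 j6 -107.5 tilt [-0.0004  0.0001]
```

Call:
move_arm(commands=[[[0, 0.6, -0.1, 0], [0, 1.2, -0.15, 0], [0, 1.5, -0.2, 0], [0, 1.5, -0.2, 0], [0, 1.5, -0.2, 0], [0, 1.5, -0.2, 0], [0, 1.5, -0.2, 0], [0, 1.5, -0.2, 0]]])

```text
clock: 26.8
tool_pos: [0.634, -0.01, 0.2659]
orientation: [-88.6, 89.8, -1.1]
force: [6.6, -2.2, 0.7]
opening: 0.0209
```

Call:
move_arm(commands=[[[0, 1.5, -0.2, 0], [0, 1.5, -0.2, 0], [0, 1.5, -0.2, 0], [0, 1.5, -0.2, 0], [0, 1.5, -0.2, 0], [0, 1.5, -0.2, 0], [0, 1.5, -0.2, 0], [0, 1.5, -0.2, 0]]])

```text
clock: 27.6
tool_pos: [0.5133, -0.0202, 0.2659]
orientation: [-78.1, 89.8, 9.4]
force: [6.6, 0.1, -0.8]
opening: 0.0208
```

Call:
move_arm(commands=[[[0, 1.2, -0.2, 0], [0, 0.7, -0.2, 0], [0, 0, 0, 0], [0, 0, 0, 0], [0, 0, 0, 0]]])

```text
clock: 28.1
tool_pos: [0.4926, -0.0238, 0.2657]
orientation: [115.1, 89.9, -157.4]
force: [-4.3, 0.2, 5.6]
opening: 0.0202
```

```bash
cat > ring.py <<'E'
from plan import *
from m import *
def circ(P):
    A=np.c_[2*P,np.ones(len(P))];x=np.linalg.lstsq(A,(P**2).sum(1),rcond=None)[0];return x[:2]*1000,1000*np.sqrt(x[2]+x[:2]@x[:2])
def ring(n,c=(.58,-.05)):
    z=np.load(f"last_{n}.npz");im=z["im"];x0,y0=proj(n,[[*c,.25]])[0]
    a,b=int(x0)-40,int(y0)-40
    g=cv2.cvtColor(im[b:b+80,a:a+80],cv2.COLOR_RGB2GRAY);g=cv2.resize(g,None,fx=4,fy=4)
    e=cv2.Canny(g,60,150);v,u=np.nonzero(e)
    P=onplane(n,(np.c_[u,v]+.5)/4-.5+[a,b],.25)[:,:2]
    c=np.array(c)
    for w in(.02,.012,.007,.004,.003,.003,.003):
        r=np.linalg.norm(P-c,axis=1);k=abs(r-.068)<w
        x,R=circ(P[k]);c=x/1000
    print(n,"ring outer",x.round(1),R.round(1),k.sum())
def zring(n,c=(.58,-.05)):
    z=np.load(f"last_{n}.npz");C=cloud(n,z["d"]);im=z["im"];c=np.array(c)
    k=(C[...,2]>.235)&(C[...,2]<.262)&(im.min(2)>110)&(np.linalg.norm(C[...,:2]-c,axis=2)<.085);P=C[k][:,:2]
    for _ in range(20):
        rr=np.linalg.norm(P-c,axis=1); q=(rr>.045)&(rr<.072); x,R=circ(P[q]); c=x/1000
    print(n,"ring depth",x.round(1),R.round(1),q.sum())
E
python3 - <<'E'
from ring import *
go((.4924,-.0245,.266))
t,_=take("top");s,_=take("side")
for n in("top","side"): ring(n);zring(n)
E
```

```text
from [492.6 -23.8 265.7] jaw 87.5 shift [-0.03  0.01 -0.07] spin(rad) -0.0 j6 -112.6 tilt [ 0.0016 -0.0008]
top ring outer [0. 0.] 0.0 0
top ring depth [0. 0.] 0.0 0
side ring outer [575.1 -46.9] 68.2 246
side ring depth [563.1 -45. ] 58.3 429
```

The opening shrank to 20 mm against a 24 mm knob, so the grip is off-centre. I'll release and look.

Call:
move_arm(commands=[[[0, 0, 0, 0], [0, 0, 0, 0], [0, 0, 0, 0], [0, 0, 0, 0]]], jaw=6)

```text
clock: 28.6
tool_pos: [0.493, -0.0236, 0.2652]
orientation: [104.7, 90.0, -167.8]
force: [0.4, 0.4, 0.4]
opening: 0.0469
```

Call:
move_arm(commands=[[[-2, 0, 0, 0], [-3, 0, 0, 0], [-3, 0, 0, 0], [-3, 0, 0, 0], [-2, 0, -4, 0], [0, 0, -4, 0], [0, 0, -4, 0], [0, 0, -4, 0]]])

```text
clock: 29.4
tool_pos: [0.4859, -0.1847, 0.3957]
orientation: [-67.5, 90.0, 20.0]
force: [0.4, -0.5, 0.1]
opening: 0.0605
```

Call:
move_arm(commands=[[[0, 0, -4.5, 0], [0, 0, -4.5, 0], [0, 0, -4, 0], [0, 0, 0, 0]]])

```text
clock: 29.8
tool_pos: [0.4798, -0.3171, 0.3941]
orientation: [90.9, 89.8, 178.2]
force: [0.7, -0.2, -0.1]
opening: 0.06
```

Run:
```python
from ring import *
go((.4924,-.0245,.266))
t,_=take("top");s,_=take("side")
for n in("top","side"):
    ring(n,(.575,-.047));zring(n,(.575,-.047))
    z=np.load(f"last_{n}.npz");C=cloud(n,z["d"]);im=z["im"]
    k=(im.max(2)<80)&(C[...,2]>.255)&(C[...,2]<.30)&(abs(C[...,0]-.48)<.05)&(abs(C[...,1]+.01)<.05)
    if k.sum()>10: rect(C[k],n+" knob")
out=np.zeros((500,790,3),np.uint8);out[:,:390]=cv2.resize(t[140:240,255:333],(390,500),interpolation=2)
out[:,400:790]=cv2.resize(s[140:250,205:291],(390,500),interpolation=2)
save("f",out)
```

```text
from [ 479.8 -317.1  394.1] jaw 87.3 shift [12.81  0.09 29.28] spin(rad) -0.0 j6 -78.8 tilt [ 0.0027 -0.    ]
top ring outer [564.8 -40.2] 68.5 196
top ring depth [563.4 -49.4] 58.1 850
top knob 66 [474.7 -23.8] [19.9 21.2] 1.0 z [274.4 293.2 296.6]
side ring outer [567.6 -46.4] 68.0 450
side ring depth [561.4 -44.9] 58.5 693
side knob 129 [475.2 -21.9] [21.4 23.7] 63.2 z [259.9 282.9 294.4]
```

View pics/f.png

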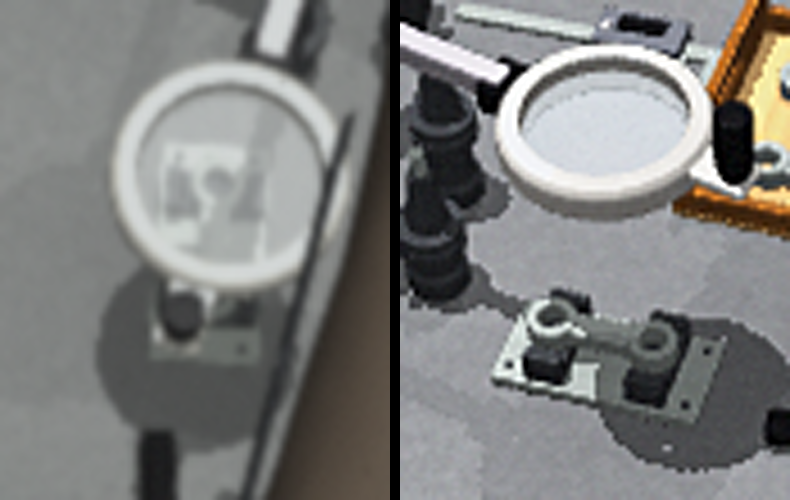

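The ring's centre is about 17 mm short of the link's centre in x: it sits at (563,-47), with the knob at (475,-23). I'll regrip the knob centrally and correct.

Call:
move_arm(commands=[[[0, 0, 4, 0], [0, 0, 4.3, 0], [0, 0, 4.3, 0], [0, 0, 4.3, 0], [0, 0, 4.3, 0], [0, 0, 4.2, 0], [0, 1, 4, 0], [0, 0.8, 0, 0]]])

```text
clock: 30.7
tool_pos: [0.4746, -0.0143, 0.3955]
orientation: [-13.8, 89.9, 74.1]
force: [0.0, -0.5, 0.5]
opening: 0.06
```

Call:
move_arm(commands=[[[3, 0, 0, 0], [2, 0, 0, 0], [0, 0, 0, 0], [0, 0, 0, 0]]])

```text
clock: 31.1
tool_pos: [0.4752, -0.0187, 0.3464]
orientation: [-125.1, 90.0, -37.5]
force: [0.7, -0.2, 0.1]
opening: 0.0598
```

Run:
```python
from ring import *
go((.475,-.0228,.262))
```

```text
from [475.2 -18.7 346.4] jaw 87.6 shift [ 8.44  0.01 -0.41] spin(rad) -0.0 j6 -114.0 tilt [-0.0006 -0.0004]
```

Call:
move_arm(commands=[[[2.5, 0, -0.4, 0], [2.5, 0, 0, 0], [2.4, 0, 0, 0], [1, 0, 0, 0], [0, 0, 0, 0], [0, 0, 0, 0]]])

```text
clock: 31.7
tool_pos: [0.476, -0.0228, 0.2631]
orientation: [-89.4, 89.9, -1.8]
force: [-0.5, -0.3, 0.5]
opening: 0.0599
```

Call:
move_arm(commands=[[[0, 0, 0, 0], [0, 0, 0, 0], [0, 0, 0, 0], [0, 0, 0, 0], [0, 0, 0, 0], [0, 0, 0, 0], [0, 0, 0, 0], [0, 0, 0, 0]]], jaw=2)

```text
clock: 32.5
tool_pos: [0.4751, -0.0228, 0.2616]
orientation: [-125.5, 90.0, -38.0]
force: [-0.6, -0.8, 1.3]
opening: 0.0232
```

Run:
```python
from ring import *
go((.4925,-.026,.262)); print(get_obs()["opening"])
```

```text
from [475.1 -22.8 261.6] jaw 87.5 shift [-0.04 -1.75 -0.25] spin(rad) -0.0 j6 -113.5 tilt [-0.0001 -0.0001]
0.02318048456849293
```

Call:
move_arm(commands=[[[0, -0.3, 0, 0], [0, -0.5, -0.1, 0], [0, -0.5, -0.1, 0], [0, -0.45, -0.05, 0], [0, 0, 0, 0], [0, 0, 0, 0], [0, 0, 0, 0], [0, 0, 0, 0]]])

```text
clock: 33.3
tool_pos: [0.493, -0.0259, 0.2617]
orientation: [-76.6, 89.9, 10.9]
force: [2.5, -0.5, -0.3]
opening: 0.0233
```

Call:
move_arm(commands=[[[0, 0, 0, 0], [0, 0, 0, 0], [0, 0, 0, 0], [0, 0, 0, 0], [0, 0, 0, 0]]], jaw=6)

```text
clock: 33.8
tool_pos: [0.4924, -0.026, 0.2615]
orientation: [59.0, 90.0, 146.5]
force: [-0.1, 0.0, -0.2]
opening: 0.057
```

Call:
move_arm(commands=[[[-2, 0, 0, 0], [-3, 0, 0, 0], [-3, 0, 0, 0], [-3, 0, 0, 0], [-2, 0, -4, 0], [0, 0, -4, 0], [0, 0, -4, 0], [0, 0, -4, 0]]])

```text
clock: 34.6
tool_pos: [0.4853, -0.1872, 0.3919]
orientation: [-79.0, 90.0, 8.6]
force: [1.0, 0.1, -0.2]
opening: 0.0602
```

Call:
move_arm(commands=[[[0, 0, -4.5, 0], [0, 0, -4.5, 0], [0, 0, -4.5, 0], [0, 0, -4.5, 0], [0, 0, -4, 0], [0, 0, 0, 0]]])

```text
clock: 35.2
tool_pos: [0.4752, -0.4096, 0.3896]
orientation: [79.0, 89.8, 166.3]
force: [1.0, 0.0, -0.5]
opening: 0.0599
```

```bash
cat > chk.py <<'E'
from ring import *
from links import linkfit
t,_=take("top");s,_=take("side")
for n in("top","side"):
    ring(n,(.58,-.05));zring(n,(.58,-.05))
    z=np.load(f"last_{n}.npz");C=cloud(n,z["d"]);im=z["im"]
    k=(im.max(2)<80)&(C[...,2]>.255)&(C[...,2]<.30)&(abs(C[...,0]-.49)<.05)&(abs(C[...,1]+.02)<.05)
    if k.sum()>10: rect(C[k],n+" knob")
linkfit("side",.58,-.051,.036,.05,-2.5,.02)
E
python3 chk.py
```

```text
top ring outer [580.4 -51.9] 68.5 110
top ring depth [581.  -53.3] 58.1 927
top knob 69 [493.  -26.5] [21.2 20. ] 26.1 z [269.4 292.5 297.4]
side ring outer [579.8 -47.8] 67.7 659
side ring depth [579.4 -48. ] 58.5 735
side knob 130 [492.9 -24.8] [22.  24.5] 30.7 z [258.6 282.7 294.6]
side 192 mid [579.2 -51.3] ext [104.6  34.1] ang -4.02 z 40.5
```

Run:
```python
from h import *
t=np.load("last_top.npz")["im"];s=np.load("last_side.npz")["im"]
out=np.zeros((500,800,3),np.uint8);out[:,:390]=cv2.resize(t[140:240,255:333],(390,500),interpolation=2)
out[:250,400:]=cv2.resize(s[190:250,205:301],(400,250),interpolation=2)
out[250:,400:]=cv2.resize(s[100:400,90:560],(400,250),interpolation=3)
save("g",out)
```

```text
(no output)
```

View pics/g.png

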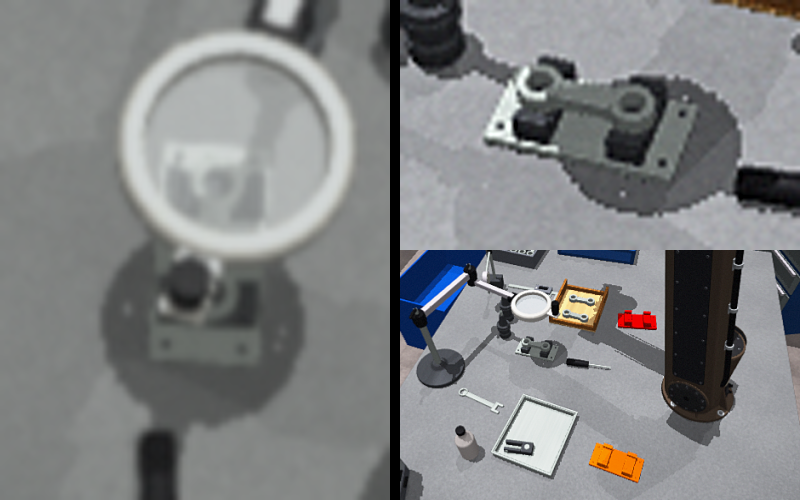

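The pictures show what was asked: the link is seated in both saddles (top-right crop (585,100)), the lens is above it, two links lie in the tote, and the fork is still in its tray. Handing in.

```bash
python3 -c "
from plant import close_job
print(close_job())"
```

```text
the job is handed in; nothing more can be done
None
```

I carried out the job in the order asked and handed it in at about 35 s of the 72 s allowed; no verdict was reported. I swung the magnifier clear, laid the inspected link in the tote and the tray link in the rest, then swung the magnifier back and let go.

**Last checks**
- **Tote:** the inspected link lies flat at about (471, -350) mm, beside the done link, which had not moved beyond measuring error.
- **Rest:** the new link sits in both saddles at about (580, -51) mm, against a measured plate centre of (580, -52). Its angle read about -2° just after placing, and the rest itself measured -1.3° to -3.3°.
- **Lens:** the ring's centre is at about (580, -50.6) mm, within about 1 mm of the link's centre on average.

**Disagreements and mishaps**
- The two cameras differ on the lens's y: about -52.5 mm from the top and -48 mm from the side. The top view puts the lens within about 1 mm of the link, the side view about 3 mm off.
- A last side reading gave the link's angle as -4°. It was taken with the lens overhead, and the picture showed the link still seated.
- On the outward swing the wrist force reached about 31 N and the knob slipped off-centre in the jaws. The lens therefore came back 17 mm short, and I regripped the knob and corrected it.

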